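Magnifier over the work, then index to the third click and hold

ROBOT

A 6-joint arm with a two-finger parallel gripper is mounted at the origin on the work surface. World frame = base frame: x ahead of the robot, y to its left, z up, the work surface at z = 0. Lengths are in m, angles in rad, forces in N, time in s.
With the tool pointing down it reaches from about 0.3 to 0.875 m from the base axis. Payload 6.4 kg.
Tool frame: the origin (TCP) lies on the centre line of the jaws, within the pads' length; the fingertips stand ctrl.tip_extent ahead of it and the grasp point (between the pads) lies 8 mm behind it (ctrl.tip_extent is the distance from the TCP to the fingertips, in m); z points along the fingers, y is the line along which they close (so a half turn about z gives the same grasp; the last joint's range is limited). The gripper opens to 85 mm and grips with 20 to 120 N. Pads are 22 mm wide; open, the fingers measure 114 mm over their backs; the gripper's body (76 mm by 85 mm) begins 54 mm behind the grasp point. The pads swing forward as they close: fully open they stand 13 mm farther back than shut.
Start: joints at [0.943, 0.181, 1.607, -0, 1.354, -0.206], TCP at [0.235, 0.525, 0.242] pointing down, gripper open.
Joint ranges: [-2.99, 2.99], [-0.89, 2.07], [0.3, 2.58], [-1.14, 4.28], [0, 2.63], [-3.12, 3.12]. Speed limits (rad/s): [2.57, 2.57, 3.01, 3.14, 3.14, 3.14].

INTERFACE

Orientations are given as a unit quaternion [w, x, y, z].
In Python, from bench import ctrl gives the robot as it stands.
- The arm moves only by the shell command python3 -m handwheel 'ROWS'. ROWS is JSON, a list of rows, each a list of 7 numbers: the turn, a rotation vector about the tool's x, y, z as a fraction of full scale, then the shift along the tool's x, y, z as a fraction of full scale, then the opening, from 0 (shut) to 1 (fully open). In form: [[rx, ry, rz, x, y, z, jaw], ...]. A call has exactly 8 rows; each row shifts and turns the commanded pose from where the row before left it, along the tool's axes as they then stand; what a row does not reach is not made up. Full scale, the value 1, is 300 mm for a shift and pi rad for a turn. A row lasts 1/10 s, in which the tool goes at most 50 mm and 8.59 degrees, less where a joint would pass 70% of its speed; a pose out of reach is approached as far as the arm can. A call with a number of a shift or a turn outside -1 to 1 is refused whole. A call with a gripper value outside its range is refused whole. The fingers move at their own pace and stop on an object; the grip force is fixed at half the most. Time passes only in rows, so rows that do not move let the fingers close, or fill a call up. It gives the time, the measured TCP pose, the force, the opening and the grip force at its end, in the units of the state.
- ctrl.get_obs(): the state, without advancing time (a new reading comes with each control period).
- ctrl.camera(name): name is "scene" or "side" or "wrist"; returns the picture (384x512x3 uint8, blue, green, red); there is no depth.
- ctrl.camera_model(name): a dict with "camera_matrix" (3x3 intrinsics, pixels), "cam_to_world" (4x4, takes a point from camera to world coordinates). Camera axes: x right, y up, looking along -z (the intrinsics and any distortion apply to the point x, -y, -z); pixel columns grow to the right and rows downward; lengths in m; the calibration is good to about 2 mm. A picture is of the moment at which its call begins: read the wrist's pose just before it. camera_model takes no time and is no camera call; for the wrist camera it gives the pose at the moment of the call.
- ctrl.hand_in(): hands the job in; it is judged then, once.
The state is a dict: "time_s": time; "q": joint angles; "dq": joint speeds; "joint_efforts": joint torques, N m; "eef_pos": TCP position; "eef_rot": TCP orientation; "wrist_force": force on the tool from outside, world axes, zero at the start; "torque": the same for the moment, N m; "opening": opening from 0.0 (shut) to 1.0 (fully open); "grasp_force": force on a finger pad.
Only numpy, scipy, OpenCV 4.12 (cv2) and the standard library are available. Lean on these libraries where they do the work, as an engineer would, in place of code of your own. Each camera call takes 0.05 s, during which the arm holds its last target. There are 200 camera calls.

TASK

On the dividing jig, swing the magnifier in until its lens is centred over the round work plate and tilt its head level. Then turn the spring-loaded black indexing knob clockwise (seen from above) from home, counting clicks, to the third stop without overrunning it, and keep holding it there: it springs back if let go, so the program finishes while you are still gripping the knob at the third stop. Leave the magnifier set, and the other things on the bench where they are.

Things in the scene. Friction and masses are not known exactly. Their poses are not given: they have to be found in the camera images.
- jig: Dividing jig fixed to the bench: plywood board 250 x 420 x 15 mm with a grey gear housing (100 x 290 mm, top 45 mm high) and a steel post (18 mm thick, 165 mm high). Origin on the bench surface, z up; in its frame (x, y in mm) the knob's axis is at 0, -115, the work plate's at 0, +70, the post's at +150, +200; the board spans x -60 to 190, y -180 to 240.
- plate_center (a point): Centre of the top of the round aluminium work plate (diameter 76 mm) with a brass disc held on it; height 60 mm. It turns together with the knob.
- swivel_axis (a point): Point on the vertical axis of the post at the height (140 mm) of the middle of the magnifier's arm. The axes of this point are those of the jig.
- magnifier_arm (a joint): Swivel of the magnifier's arm about the post, rad: 0 with the lens over the work plate, growing clockwise seen from above as it swings away; range -0.5 to 1.4, starts at 0.45 to 0.9. At value s the arm points from the post in the horizontal direction (jig yaw - 2.4275 - s). Stiff hinge, stays where left; friction moment 0.5 N m.
- bar_grip (a point): Point in the middle of the arm, 85 mm from the post's axis and 140 mm above the bench. The arm is a level aluminium bar 12 mm wide and 14 mm high, free from 17 to 133 mm from the axis; the tilt hinge (a cross pin 36 mm long) is at 145 mm. Its x axis points along the arm, away from the post; z up.
- magnifier_head (a joint): Tilt of the magnifier's head about the cross pin at the arm's end, rad: 0 level, positive with the outer edge raised; range -0.7 to 1.2, starts at 0.35 to 0.8. Stiff hinge: stays where it is left; friction moment about 0.35 N m.
- lens_center (a point): Centre of the round lens (black ring, outside diameter 94 mm, 12 mm thick), 53.5 mm from the tilt hinge.
- tab_top (a point): On the upper face of the head's finger tab, a flat black tongue 14 mm wide, 8 mm thick, free from 101 to 140 mm from the tilt hinge; this point is 120 mm from the hinge along the head, 4 mm above its mid-plane. x points outward along the head, z is the face's normal. Pushing it down lowers the head; when level the face is 144 mm above the bench.
- knob (a joint): Knob angle, rad, clockwise from above. Home 0 (always the start, an end stop); clicks every 0.4: 0.4, 0.8, 1.2 (third), 1.6, 2.0; end stop 2.15. A return spring (0.06 N m at home, 0.1 at the third click) brings it back when let go; each click is a ripple of 0.05 N m either way, too weak to hold it. Brass pips on the housing, 42 mm from the axis, mark home and the five stops.
- knob_grip (a point): Point on the knob's vertical axis at the height to grip, 77 mm above the bench. The grip is an upright black bar 46 mm long, 14 mm wide, its top 91 mm above the bench, its foot at 53 mm on a round aluminium dial of 68 mm diameter. x points along the bar towards its end with the white mark; at home that is the jig's x direction.
- spool: Bystander: thread spool, 34 mm diameter, 42 mm high, standing on the jig board; origin under its centre.
- jar: Bystander: small amber jar, 42 mm diameter, 40 mm high, on the jig board; origin under its centre.
- glue: Bystander: white glue bottle, 36 mm diameter, 110 mm high; origin under its centre.
- mallet: Bystander: small mallet 240 mm long lying on the bench.
- tool_cup: Bystander: open grey cup, 72 mm diameter, 90 mm high; origin under its centre.
- wax_tin: Bystander: flat steel tin, 64 mm diameter, 28 mm high; origin under its centre.
- sanding_block: Bystander: cork block 85 x 45 x 30 mm; origin under its centre.

How it is judged:
On the way, in this order (a step that is already met when the one before it is completed fails the run):
1. lens over the work plate and level, the knob still at home (horizontal distance between lens_center and plate_center below 0.02 m and value of joint magnifier_head between -0.13 and 0.13 rad and value of joint knob below 0.2 rad), for 0.3 s.
2. knob turned to the third stop by the gripper (value of joint knob between 1.08 and 1.32 rad and contact force between the fingers and knob above 1 N), for 0.3 s.
At the end, for the whole second after the job is handed in: The gripper holds the knob (contact over 1 N) at the third stop, 1.2 rad within 0.12; the lens centre is within 20 mm of the work plate's centre seen from above and the head is level within 0.13 rad (all of step 2 and horizontal distance between lens_center and plate_center below 0.02 m and value of joint magnifier_head between -0.13 and 0.13 rad); the arm keeps its last pose, push and grip.
It fails at once if knob turned past the third stop (more than 0.22 rad beyond it) (value of joint knob above 1.42 rad).
It fails at once if one of the other things on the bench moved by more than 30 mm (distance of any of spool, jar, glue, mallet, tool_cup, wax_tin, sanding_block from where it was at the start of the episode above 0.03 m).
It also fails if it takes over 54 s, if anything falls off the work surface, if the arm or the gripper's body presses on something with over 40 N, if the wrist force passes 120 N, or if a joint passes its speed limit or range.

## Working session

There is one attempt and no reset: what is moved stays moved. The work goes in short steps, Python scripts to look and compute and a shell command to move; the robot and the scene stay as the last step left them, time stands still between calls to the robot, and variables do not carry over. Pictures are saved under pics/ and viewed, at most 10 in all, crops included, and the job is handed in when it is done.

```bash
mkdir -p pics; ls
python3 - <<'E'
from bench import ctrl
import cv2,json,numpy as np
for n in("scene","side"):
    cv2.imwrite(f"pics/{n}0.png",ctrl.camera(n)); m=ctrl.camera_model(n)
    print(n,{k:np.round(v,4).tolist() if not isinstance(v,str) else v for k,v in m.items()})
o=ctrl.get_obs(); print({k:np.round(v,4).tolist() for k,v in o.items()},ctrl.tip_extent)
E
```

```text
pics
scene {'camera_matrix': [[376.4491, 0.0, 253.9326], [0.0, 376.4491, 185.8124], [0.0, 0.0, 1.0]], 'cam_to_world': [[-0.0431, -0.7215, 0.6911, 1.2756], [0.9989, -0.045, 0.0152, 0.0415], [0.0202, 0.6909, 0.7226, 0.8935], [0.0, 0.0, 0.0, 1.0]]}
side {'camera_matrix': [[450.5145, 0.0, 251.4791], [0.0, 450.5145, 185.7118], [0.0, 0.0, 1.0]], 'cam_to_world': [[0.953, -0.1845, 0.2402, 0.8885], [0.3027, 0.555, -0.7748, -1.1873], [0.0097, 0.8111, 0.5848, 1.0259], [0.0, 0.0, 0.0, 1.0]]}
{'time_s': 0.1, 'q': [0.9427, 0.1814, 1.6079, 0.0, 1.3538, -0.2063], 'dq': [-0.0005, -0.0021, -0.0019, 0.0002, -0.0003, -0.0002], 'joint_efforts': [-0.0003, -44.588, -35.224, -0.0003, 0.0041, -0.0001], 'eef_pos': [0.2351, 0.5242, 0.2415], 'eef_rot': [-0.0003, 0.2093, 0.9778, -0.0007], 'wrist_force': [-0.3046, 0.8988, -0.2376], 'torque': [-0.0412, 0.066, 0.0565], 'grasp_force': 0.0, 'opening': 1.0021} 0.011
```

View pics/scene0.png

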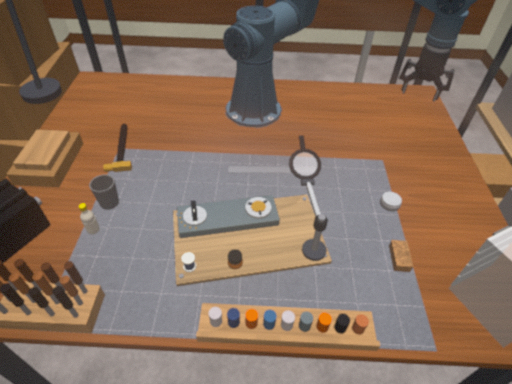

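View pics/side0.png

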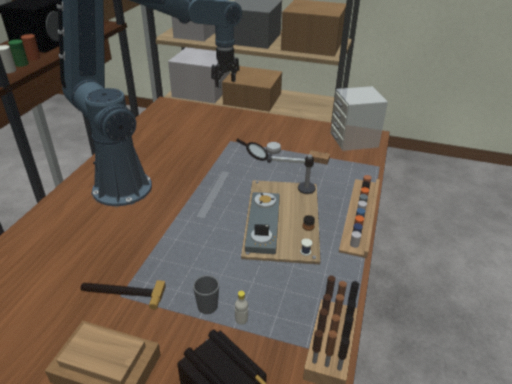

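Scene: knob near (195,214), plate (259,206), post base (314,250), lens ring (305,164) with its tab at (302,140). I'll enlarge both views to get precise points.

Run:
```python
import cv2
a=cv2.imread('pics/scene0.png')[130:288,165:340]; cv2.imwrite('pics/sc_crop.png',cv2.resize(a,None,fx=3.75,fy=3.75,interpolation=cv2.INTER_CUBIC))
a=cv2.imread('pics/side0.png')[130:265,225:345]; cv2.imwrite('pics/si_crop.png',cv2.resize(a,None,fx=4.4,fy=4.4,interpolation=cv2.INTER_CUBIC))
```

```text
(no output)
```

View pics/sc_crop.png

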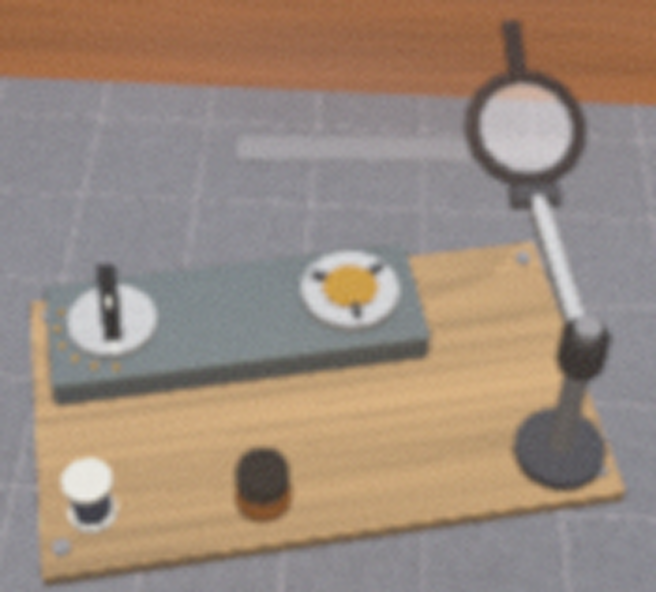

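View pics/si_crop.png

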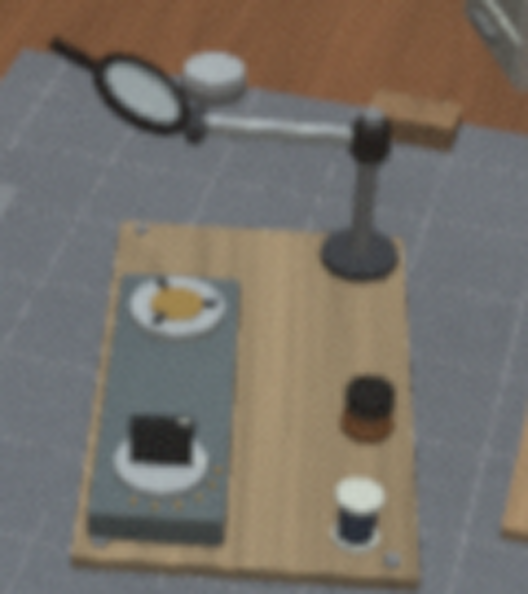

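```bash
cat > h.py <<'E'
import numpy as np
from bench import ctrl
from scipy.spatial.transform import Rotation as R
def proj(m,P):
    K=np.array(m["camera_matrix"]);T=np.linalg.inv(np.array(m["cam_to_world"]))
    p=(T@np.r_[P,1])[:3]; p=p*[1,-1,-1]; p=K@p; return p[:2]/p[2]
def geo(v):
    """world points from jig x,y,yaw,s,tilt"""
    x,y,a,s,t=v; Rz=R.from_euler('z',a).as_matrix()
    W=lambda p:Rz@(np.array(p)/1e3)+[x,y,0]
    b=a-2.4275-s; d=np.array([np.cos(b),np.sin(b),0]); z=np.array([0,0,1])
    ax=W([150,200,140]); hi=ax+.145*d; e=np.cos(t)*d+np.sin(t)*z; n=-np.sin(t)*d+np.cos(t)*z
    return dict(W=W,ax=ax,grip=ax+.085*d,hinge=hi,lens=hi+.0535*e,tab=hi+.12*e+.004*n,end=hi+.14*e,b=b,d=d,plate=W([0,70,60]),knob=W([0,-115,77]))
def obs():
    o=ctrl.get_obs(); return o
def rel(target_p, target_R):
    """rotvec (tool frame, deg) & shift in tool axes mm from current pose"""
    o=ctrl.get_obs(); q=np.array(o["eef_rot"]); Rc=R.from_quat(q[[1,2,3,0]])
    return np.degrees((Rc.inv()*target_R).as_rotvec()), Rc.inv().apply(np.array(target_p)-o["eef_pos"])*1e3
E
cat > fit.py <<'E'
from h import *
from scipy.optimize import least_squares
S={(-60,-180,15):(33,302),(-60,240,15):(532,242),(190,240,15):(623,490),(190,-180,0):(44,580),(0,70,60):(350,288),(0,-115,54):(112,320),'lens':(525,128),'end':(511,22)}
D={(-60,240,15):(122,222),(190,240,15):(402,235),(190,-180,0):(419,580),(-60,-180,0):(73,563),(0,70,60):(178,304),(0,-115,54):(160,461),'lens':(142,93),'end':(54,42),'hinge':(196,128)}
ms,md=ctrl.camera_model("scene"),ctrl.camera_model("side")
def res(v):
    g=geo(v);r=[]
    for m,L,sc,of in((ms,S,3.75,(165,130)),(md,D,4.4,(225,130))):
        for k,u in L.items():
            P=g[k] if isinstance(k,str) else g['W'](k)
            r.append(proj(m,P)-((np.array(u)+.5)/sc-.5+of))
    return np.ravel(r)
f=least_squares(res,[.55,.05,0.1,.6,.5],loss='soft_l1'); print(f.x.round(4)); print(res(f.x).reshape(-1,2).round(1).tolist())
g=geo(f.x); np.save('v.npy',f.x)
for k in('ax','grip','hinge','lens','tab','plate','knob','d'):print(k,g[k].round(3))
E
python3 fit.py
```

```text
[ 0.5731 -0.0289  0.2203  0.7606  0.5307]
[[-0.7, 0.3], [0.3, 0.1], [1.0, 0.9], [-0.0, 2.8], [0.1, -0.8], [-0.0, -0.1], [-0.1, 0.5], [-0.3, 0.1], [-0.5, -0.6], [0.1, 0.2], [-0.3, 2.9], [-0.8, 1.2], [-0.3, -1.2], [0.0, -0.7], [-0.1, -0.2], [-0.4, -0.6], [-0.1, -0.9]]
ax [0.676 0.199 0.14 ]
grip [0.592 0.184 0.14 ]
hinge [0.533 0.174 0.14 ]
lens [0.488 0.166 0.167]
tab [0.433 0.156 0.204]
plate [0.558 0.039 0.06 ]
knob [ 0.598 -0.141  0.077]
d [-0.985 -0.173  0.   ]
```

The fit is good: residuals are about 1 px, with arm s≈0.76 and tilt≈0.53. Next I'll move above the bar grip, about (-465, -164) mm in tool axes.

```bash
cat > to.py <<'E'
import sys
from h import *
# usage: to.py x y z yaz_deg : remaining motion from here, tool axes, in move units
x,y,z,a=map(float,sys.argv[1:]);a=np.radians(a)
T=R.from_matrix(np.array([[-np.sin(a),np.cos(a),0],[np.cos(a),np.sin(a),0],[0,0,-1]]).T)
r,s=rel([x,y,z],T);o=ctrl.get_obs()
print('turn/180',(r/180).round(4),'shift/300',(s/300).round(4),'mm',s.round(1),'t',o['time_s'],'F',np.round(o['wrist_force'],1),'q6',round(o['q'][5],2))
E
python3 -m handwheel '[[0,0,0,-0.09,-0.033,-0.01,1],[0,0,0,-0.1,-0.035,-0.01,1],[0,0,0,-0.1,-0.035,-0.01,1],[0,0,0,-0.1,-0.035,0,1],[0,0,0,-0.1,-0.035,0,1],[0,0,0,-0.1,-0.035,0,1],[0,0,0,-0.1,-0.035,0,1],[0,0,0,-0.1,-0.035,0,1]]'
python3 -m handwheel '[[0,0,0,-0.1,-0.035,0,1],[0,0,0,-0.1,-0.035,0,1],[0,0,0,-0.1,-0.035,0,1],[0,0,0,-0.1,-0.035,0,1],[0,0,0,-0.1,-0.035,0,1],[0,0,0,-0.1,-0.035,0,1],[0,0,0,-0.1,-0.035,0,1],[0,0,-0.01,-0.05,-0.02,0,1]]'
python3 to.py .592 .184 .25 100
```

```text
time_s: 0.9
eef_pos: [0.418, 0.3504, 0.2509]
eef_rot: [-0.0, 0.209, 0.978, -0.0]
wrist_force: [1.1, -0.1, -0.0]
opening: 0.998
grasp_force: 0.0
time_s: 1.7
eef_pos: [0.5916, 0.1847, 0.2506]
eef_rot: [-0.0, 0.195, 0.981, -0.0]
wrist_force: [-0.4, -0.4, 0.7]
opening: 0.996
grasp_force: 0.0
turn/180 [-0.0002 -0.0002 -0.1803] shift/300 [-0.0022 -0.0017  0.002 ] mm [-0.7 -0.5  0.6] t 1.7 F [-0.4 -0.4  0.7] q6 -1.07
```

```bash
python3 -m handwheel '[[0,0,-0.03,0,0,0,1],[0,0,-0.03,0,0,0,1],[0,0,-0.03,0,0,0,1],[0,0,-0.03,0,0,0,1],[0,0,-0.03,0,0,0,1],[0,0,-0.03,0,0,0,1],[0,0,0,0,0,0,1],[0,0,0,0,0,0,1]]'
python3 - <<'E'
from h import *
import cv2
m=ctrl.camera_model("wrist");cv2.imwrite('pics/w1.png',ctrl.camera("wrist"))
g=geo(np.load('v.npy'))
for k in('ax','grip','hinge','lens','knob','plate'):print(k,proj(m,g[k]).round(0))
print(np.round(m['cam_to_world'],3).tolist())
E
python3 to.py .592 .184 .132 100
```

```text
time_s: 2.5
eef_pos: [0.59, 0.1868, 0.2509]
eef_rot: [-0.0, -0.086, 0.996, -0.0]
wrist_force: [-0.4, -0.5, -0.3]
opening: 1.001
grasp_force: 0.0
ax [256. 285.]
grip [256. 193.]
hinge [255. 117.]
lens [255.  44.]
knob [-85. 122.]
plate [117. 111.]
[[-0.172, -0.938, -0.302, 0.513], [0.985, -0.164, -0.052, 0.173], [-0.0, -0.307, 0.952, 0.384], [0.0, 0.0, 0.0, 1.0]]
turn/180 [ 0.     -0.0002 -0.0005] shift/300 [-0.0049 -0.0104  0.3967] mm [ -1.5  -3.1 119. ] t 2.55 F [-0.2 -0.1  1.1] q6 -1.63
```

View pics/w1.png

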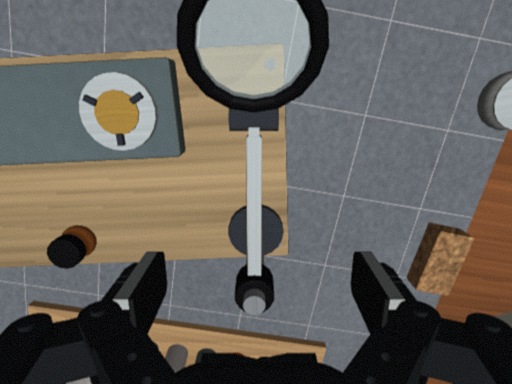

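The wrist view matches the model: plate (117,111), bar along column 255, hinge (254,120). Next I'll descend and grip the bar.

```bash
python3 -m handwheel '[[0,0,0,-0.005,-0.01,0.06,1],[0,0,0,0,0,0.08,1],[0,0,0,0,0,0.08,1],[0,0,0,0,0,0.08,1],[0,0,0,0,0,0.06,1],[0,0,0,0,0,0.037,1],[0,0,0,0,0,0,0],[0,0,0,0,0,0,0]]'
python3 -m handwheel '[[0,0,0,0,0,0,0],[0,0,0,0,0,0,0],[0,0,0,0,0,0,0],[0,0,0,0,0,0,0],[0,0,0,0,0,0,0],[0,0,0,0,0,0,0],[0,0,0,0,0,0,0],[0,0,0,0,0,0,0]]'
python3 to.py .592 .184 .132 100
python3 - <<'E'
from h import *
v=np.load('v.npy'); o=ctrl.get_obs()
# chord in tool axes per row for rotation about post: post position in tool frame
q=np.array(o["eef_rot"]);Rc=R.from_quat(q[[1,2,3,0]])
g=geo(v);print('post in tool mm',Rc.inv().apply(g['ax']-o['eef_pos'])*1e3, 's deg',np.degrees(v[3]))
E
```

```text
time_s: 3.35
eef_pos: [0.5926, 0.1842, 0.1328]
eef_rot: [0.0, -0.087, 0.996, 0.0]
wrist_force: [0.6, 1.1, 0.4]
opening: 0.689
grasp_force: 0.0
time_s: 4.15
eef_pos: [0.5927, 0.184, 0.1333]
eef_rot: [0.001, -0.087, 0.996, -0.0]
wrist_force: [-1.9, -1.8, 5.3]
opening: 0.129
grasp_force: 60.1
turn/180 [-0.0001  0.0004  0.0001] shift/300 [0.0024 0.0004 0.0042] mm [0.7 0.1 1.3] t 4.15 F [-1.9 -1.8  5.3] q6 -1.64
post in tool mm [-84.40734675   0.3866828   -6.62737923] s deg 43.579170671990695
```

```bash
python3 -m handwheel '[[0,0,-0.02,-0.0005,-0.0177,0,0],[0,0,-0.03,-0.001,-0.0265,0,0],[0,0,-0.03,-0.001,-0.0265,0,0],[0,0,-0.03,-0.001,-0.0265,0,0],[0,0,-0.03,-0.001,-0.0265,0,0],[0,0,-0.03,-0.001,-0.0265,0,0],[0,0,-0.02,-0.0005,-0.0177,0,0],[0,0,0,0,0,0,0]]'
python3 - <<'E'
from h import *
v=np.load('v.npy').copy(); o=ctrl.get_obs()
q=np.array(o["eef_rot"]);Rc=R.from_quat(q[[1,2,3,0]])
g=geo(v);p=o['eef_pos']-g['ax'];a=np.arctan2(p[1],p[0])
print('post in tool mm',Rc.inv().apply(-p)*1e3)
v[3]=v[2]-2.4275-a; print('s',(v[3]+np.pi)%(2*np.pi)-np.pi, o['wrist_force'],o['grasp_force'])
v[3]=0;print(geo(v)['grip'],geo(v)['b'])
E
```

```text
time_s: 4.95
eef_pos: [0.6156, 0.1388, 0.1333]
eef_rot: [0.001, -0.377, 0.926, -0.001]
wrist_force: [0.4, -2.9, 5.0]
opening: 0.128
grasp_force: 59.9
post in tool mm [-85.15761342   1.12126234  -6.6536794 ]
s 0.14816719953977486 [ 0.39267718 -2.92244952  5.0375665 ] 59.93999361991882
[0.62527021 0.13071202 0.14      ] -2.2072183192038133
```

```bash
python3 -m handwheel '[[0,0,-0.024,-0.001,-0.021,0,0],[0,0,-0.023,-0.001,-0.021,0,0],[0,0,0,0,0,0,0],[0,0,0,0,0,0,0],[0,0,0,0,0,0,0.7],[0,0,0,0,0,0,0.7],[0,0,0,0,0,0,0.7],[0,0,0,0,0,0,0.7]]'
python3 -m handwheel '[[0,0,0,0,0,0,0.8],[0,0,0,0,0,-0.06,0.8],[0,0,0,0,0,-0.08,0.8],[0,0,0,0,0,-0.08,0.8],[0,0,0,0,0,-0.08,0.8],[0,0,0,0,0,-0.06,0],[0,0,0,0,0,0,0],[0,0,0,0,0,0,0]]'
python3 - <<'E'
from h import *
import cv2
m=ctrl.camera_model("wrist");w=ctrl.camera("wrist");cv2.imwrite('pics/w2.png',w)
v=np.load('v.npy').copy();v[3]=0;g=geo(v);np.save('v2.npy',v)
for k in('ax','grip','hinge','lens','plate','tab','end'):print(k,proj(m,g[k]).round(0),g[k].round(4))
E
```

```text
time_s: 5.75
eef_pos: [0.6237, 0.1319, 0.1318]
eef_rot: [-0.0, -0.444, 0.896, 0.0]
wrist_force: [-1.0, -0.0, 0.2]
opening: 0.703
grasp_force: 0.0
time_s: 6.55
eef_pos: [0.6239, 0.1316, 0.2398]
eef_rot: [0.0, -0.444, 0.896, 0.0]
wrist_force: [-0.3, -0.1, -0.4]
opening: 0.291
grasp_force: 0.0
ax [259. 291.] [0.6758 0.1991 0.14  ]
grip [257. 197.] [0.6253 0.1307 0.14  ]
hinge [256. 117.] [0.5896 0.0825 0.14  ]
lens [254.  40.] [0.5622 0.0454 0.1671]
plate [256.  48.] [0.5578 0.0394 0.06  ]
tab [ 250. -116.] [0.5293 0.0009 0.2042]
end [ 249. -189.] [ 0.5178 -0.0146  0.2109]
```

View pics/w2.png

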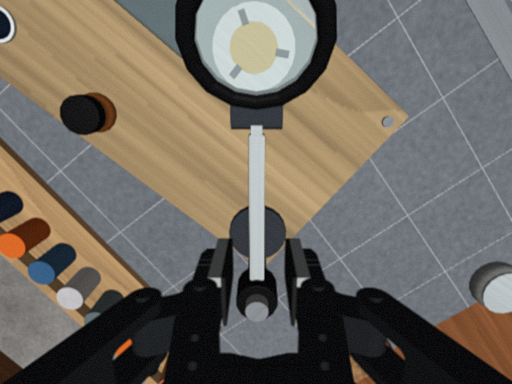

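The arm is at s≈0, with the plate centred in the ring at about (254,46). Next I'll go above the tab with the fingers shut.

```bash
python3 - <<'E'
from h import *
g=geo(np.load('v2.npy'))
for r in(.104,.112,.120):print(r,(g['hinge']+r*g['d']).round(4))
E
python3 to.py .5278 -.0011 .25 143.5
```

```text
0.104 [ 0.5278 -0.0012  0.14  ]
0.112 [ 0.523  -0.0076  0.14  ]
0.12 [ 0.5183 -0.014   0.14  ]
turn/180 [ 0.0004 -0.0003 -0.0045] shift/300 [ 0.5449 -0.0145 -0.0366] mm [163.5  -4.3 -11. ] t 6.6 F [-0.5 -0.1  0.2] q6 -2.47
```

```bash
python3 -m handwheel '[[0,0,0,0.01,-0.0145,-0.037,0],[0,0,0,0.085,0,0,0],[0,0,0,0.1,0,0,0],[0,0,0,0.1,0,0,0],[0,0,0,0.1,0,0,0],[0,0,0,0.1,0,0,0],[0,0,0,0.05,0,0,0],[0,0,-0.004,0,0,0,0]]'
python3 to.py .5278 -.0011 .225 143.5
```

```text
time_s: 7.4
eef_pos: [0.5278, -0.0025, 0.2513]
eef_rot: [-0.0, -0.449, 0.894, 0.0]
wrist_force: [-0.1, -0.3, -0.1]
opening: 0.003
grasp_force: 0.0
turn/180 [ 0.0001 -0.0001 -0.0011] shift/300 [-0.0038  0.0027  0.0876] mm [-1.2  0.8 26.3] t 7.4 F [-0.1 -0.3 -0.1] q6 -2.73
```

```bash
python3 -m handwheel '[[0,0,0,-0.003,0,0.05,0],[0,0,0,0,0,0.05,0],[0,0,0,0.007,0,0.04,0],[0,0,0,0.01,0,0.04,0],[0,0,0,0.01,0,0.04,0],[0,0,0,0.01,0,0.04,0],[0,0,0,0.01,0,0.035,0],[0,0,0,0.005,0,0.02,0]]'
python3 -m handwheel '[[0,0,0,0,0,0.006,0],[0,0,0,0,0,0,0],[0,0,0,0,0,0,0],[0,0,0,0,0,0,0],[0,0,0,0,0,0,0],[0,0,0,0,0,0,0],[0,0,0,0,0,0,0],[0,0,0,0,0,0,0]]'
python3 to.py .5183 -.014 .155 143.5
```

```text
time_s: 8.2
eef_pos: [0.5193, -0.0129, 0.1556]
eef_rot: [-0.0, -0.449, 0.893, 0.0]
wrist_force: [1.4, 1.6, 3.1]
opening: -0.003
grasp_force: 1.1
time_s: 9.0
eef_pos: [0.5196, -0.013, 0.155]
eef_rot: [0.0, -0.449, 0.893, -0.0]
wrist_force: [-0.1, -0.5, 0.0]
opening: 0.0
grasp_force: 0.0
turn/180 [-0.     -0.     -0.0005] shift/300 [0.0054 0.0015 0.0001] mm [1.6 0.5 0. ] t 9.0 F [-0.1 -0.5  0. ] q6 -2.76
```

```bash
python3 -m handwheel '[[0,0,0,0,0,-0.06,0],[0,0,0,0,0,-0.08,0],[0,0,0,0,0,-0.08,0],[0,0,0.045,0,0,-0.06,0.5],[0,0,0.045,0,0,0,1],[0,0,0.045,0,0,0,1],[0,0,0.045,0,0,0,1],[0,0,0.045,0,0,0,1]]'
python3 to.py .598 -.141 .235 102.6
```

```text
time_s: 9.8
eef_pos: [0.5196, -0.0129, 0.239]
eef_rot: [0.0, -0.11, 0.994, -0.0]
wrist_force: [0.9, -0.5, 0.1]
opening: 0.85
grasp_force: 0.0
turn/180 [-0.      0.     -0.0001] shift/300 [-0.1621 -0.4735  0.0134] mm [ -48.6 -142.1    4. ] t 9.8 F [ 0.9 -0.5  0.1] q6 -2.04
```

```bash
python3 -m handwheel '[[0,0,0,-0.02,-0.05,0,1],[0,0,0,-0.03,-0.09,0,1],[0,0,0,-0.03,-0.09,0,1],[0,0,0,-0.03,-0.09,0,1],[0,0,0,-0.03,-0.09,0,1],[0,0,0,-0.022,-0.063,0,1],[0,0,0,0,0,0,1],[0,0,0,0,0,0,1]]'
python3 to.py .598 -.141 .085 102.6
python3 - <<'E'
from h import *
import cv2
m=ctrl.camera_model("wrist");w=ctrl.camera("wrist");s=ctrl.camera("side")
v=np.load('v2.npy').copy();v[4]=0;g=geo(v);ms=ctrl.camera_model("side")
for k in('knob','plate','hinge','lens','end'):print(k,proj(m,g[k]).round(0),'side crop',((proj(ms,g[k])-[225,130])*3.1).round(0))
c=cv2.resize(s[130:254,225:345],None,fx=3.1,fy=3.1,interpolation=cv2.INTER_CUBIC)
w=cv2.resize(w,(428,321)); out=np.zeros((384,800,3),np.uint8); out[:321,:428]=w; out[:c.shape[0],428:800]=c[:384]
cv2.imwrite('pics/c3.png',out)
E
```

```text
time_s: 10.6
eef_pos: [0.5986, -0.141, 0.2384]
eef_rot: [-0.0, -0.113, 0.994, 0.0]
wrist_force: [-0.4, 0.8, 0.5]
opening: 1.0
grasp_force: 0.0
turn/180 [ 0.0002 -0.0002  0.0021] shift/300 [0.0015 0.     0.5113] mm [  0.5   0.  153.4] t 10.6 F [-0.4  0.8  0.5] q6 -2.22
knob [259. 175.] side crop [112. 305.]
plate [444. 172.] side crop [123. 209.]
hinge [533. 245.] side crop [163. 136.]
lens [501. 197.] side crop [125. 152.]
end [443. 109.] side crop [ 61. 178.]
```

View pics/c3.png

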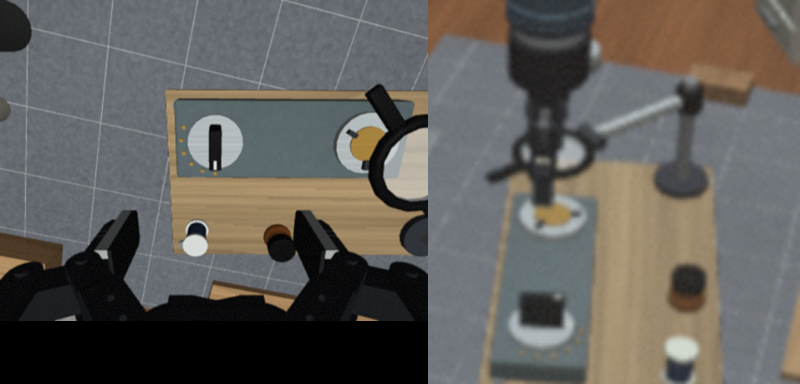

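The side view shows the head level: tab end at (490,178) and lens at (553,153) both match the level model. The knob is at home and centred. Next I'll descend and grip it.

```bash
python3 -m handwheel '[[0,0,0.002,0.0015,0,0.05,1],[0,0,0,0,0,0.09,1],[0,0,0,0,0,0.09,1],[0,0,0,0,0,0.09,1],[0,0,0,0,0,0.09,1],[0,0,0,0,0,0.08,1],[0,0,0,0,0,0.06,1],[0,0,0,0,0,0,1]]'
python3 to.py .598 -.141 .071 102.6
```

```text
time_s: 11.5
eef_pos: [0.5953, -0.1386, 0.07]
eef_rot: [-0.003, -0.11, 0.994, 0.002]
wrist_force: [-0.0, 0.0, 0.4]
opening: 1.002
grasp_force: 0.0
turn/180 [ 0.0013 -0.0018  0.0001] shift/300 [-0.0069 -0.0098 -0.0033] mm [-2.1 -2.9 -1. ] t 11.5 F [-0.   0.   0.4] q6 -2.21
```

```bash
python3 -m handwheel '[[0,0,0,0,0,0,1],[0,0,0,0,0,0,1],[0,0,0,0,0,0,0.6],[0,0,0,0,0,0,0.6],[0,0,0,0,0,0,0.6],[0,0,0,0,0,0,0.6],[0,0,0,0,0,0,0.6],[0,0,0,0,0,0,0.6]]'
python3 to.py .598 -.141 .071 102.6
```

```text
time_s: 12.3
eef_pos: [0.5983, -0.1405, 0.074]
eef_rot: [-0.0, -0.109, 0.994, 0.0]
wrist_force: [-0.6, 0.1, -0.4]
opening: 0.599
grasp_force: 0.0
turn/180 [ 0.     -0.     -0.0003] shift/300 [ 0.0012 -0.0014  0.0099] mm [ 0.4 -0.4  3. ] t 12.3 F [-0.6  0.1 -0.4] q6 -2.21
```

```bash
python3 -m handwheel '[[0,0,0,0.001,-0.001,0.008,0.6],[0,0,0,0,0,0,0],[0,0,0,0,0,0,0],[0,0,0,0,0,0,0],[0,0,0,0,0,0,0],[0,0,0,0,0,0,0],[0,0,0,0,0,0,0],[0,0,0,0,0,0,0]]'
python3 to.py .598 -.141 .071 102.6; python3 -c "
from h import *; print(ctrl.get_obs()['torque'])"
```

```text
time_s: 13.1
eef_pos: [0.5983, -0.1421, 0.0718]
eef_rot: [0.0, -0.109, 0.994, -0.001]
wrist_force: [0.6, -5.2, -0.5]
opening: 0.155
grasp_force: 61.7
turn/180 [-0.0006  0.0001 -0.0003] shift/300 [0.0001 0.0039 0.0026] mm [0.  1.2 0.8] t 13.1 F [ 0.6 -5.2 -0.5] q6 -2.21
[-0.59533487  0.00901394  0.08657992]
```

```bash
python3 -m handwheel '[[0,0,0,0,-0.004,0,0],[0,0,0.02,0,0,0,0],[0,0,0.03,0,0,0,0],[0,0,0.03,0,0,0,0],[0,0,0.03,0,0,0,0],[0,0,0.03,0,0,0,0],[0,0,0.02,0,0,0,0],[0,0,0,0,0,0,0]]'
python3 to.py .598 -.142 .071 33.85
```

```text
time_s: 13.9
eef_pos: [0.5984, -0.1417, 0.0717]
eef_rot: [-0.0, 0.141, 0.99, 0.0]
wrist_force: [-0.2, 0.8, 0.6]
opening: 0.155
grasp_force: 62.1
turn/180 [ 1.000e-04 -1.000e-04  2.216e-01] shift/300 [ 0.0009 -0.0013  0.0025] mm [ 0.3 -0.4  0.7] t 13.9 F [-0.2  0.8  0.6] q6 -1.71
```

```bash
python3 -m handwheel '[[0,0,0.02,0,0,0,0],[0,0,0.03,0,0,0,0],[0,0,0.04,0,0,0,0],[0,0,0.04,0,0,0,0],[0,0,0.04,0,0,0,0],[0,0,0.03,0,0,0,0],[0,0,0.0215,0,0,0,0],[0,0,0,0,0,0,0]]'
python3 -m handwheel '[[0,0,0,0,0,0,0],[0,0,0,0,0,0,0],[0,0,0,0,0,0,0],[0,0,0,0,0,0,0],[0,0,0,0,0,0,0],[0,0,0,0,0,0,0],[0,0,0,0,0,0,0],[0,0,0,0,0,0,0]]'
python3 to.py .598 -.142 .071 33.85
python3 - <<'E'
from h import *
import cv2
w=ctrl.camera("wrist");s=ctrl.camera("scene");print(ctrl.get_obs()['torque'])
v=np.load('v2.npy').copy();v[4]=0;g=geo(v);ms=ctrl.camera_model("scene");mw=ctrl.camera_model("wrist")
for k in('lens','plate','end','hinge'):print(k,'scene crop',((proj(ms,g[k])-[165,130])*2.5).round(0))
f=.83
for a in np.arange(6)*.4:
    for sg in(-1,1):
        t=-a;P=g['W']([42*np.cos(t)*sg,-115+42*np.sin(t)*sg,45]);print(round(a,1),sg,(proj(mw,P)*f).round(0))
c=cv2.resize(s[130:288,165:315],None,fx=2.5,fy=2.5,interpolation=cv2.INTER_CUBIC)
out=np.zeros((400,800,3),np.uint8);w=cv2.resize(w,None,fx=f,fy=f);out[:w.shape[0],:w.shape[1]]=w;out[:395,425:800]=c
cv2.imwrite('pics/c4.png',out)
E
```

```text
time_s: 14.7
eef_pos: [0.5988, -0.1412, 0.0717]
eef_rot: [0.0, 0.47, 0.883, 0.001]
wrist_force: [1.5, 4.0, 0.4]
opening: 0.151
grasp_force: 62.0
time_s: 15.5
eef_pos: [0.5988, -0.1412, 0.0718]
eef_rot: [0.0, 0.469, 0.883, 0.001]
wrist_force: [3.6, 5.0, 0.5]
opening: 0.155
grasp_force: 62.1
turn/180 [ 0.0005 -0.0001  0.001 ] shift/300 [-0.0006 -0.0038  0.0026] mm [-0.2 -1.1  0.8] t 15.5 F [3.6 5.  0.5] q6 -1.02
[ 0.96354482 -0.66266954  0.12513524]
lens scene crop [235. 142.]
plate scene crop [233. 189.]
end scene crop [175. 107.]
hinge scene crop [273. 165.]
0.0 -1 [153. 175.]
0.0 1 [271. 217.]
0.4 -1 [166. 154.]
0.4 1 [257. 235.]
0.8 -1 [188. 140.]
0.8 1 [237. 246.]
1.2 -1 [214. 134.]
1.2 1 [214. 250.]
1.6 -1 [240. 140.]
1.6 1 [191. 246.]
2.0 -1 [262. 154.]
2.0 1 [171. 235.]
```

View pics/c4.png

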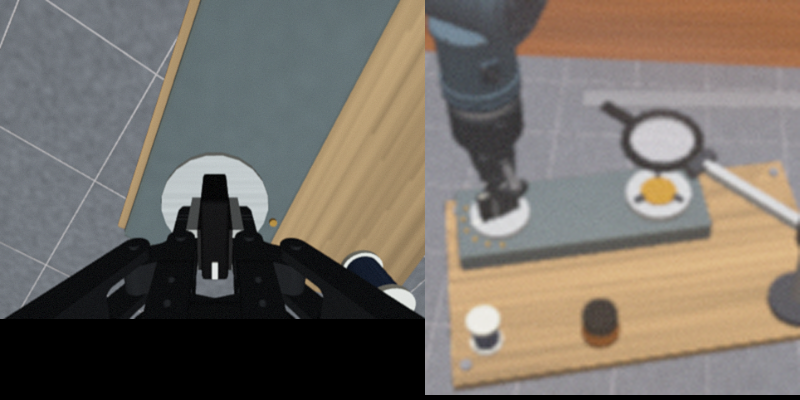

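The knob bar is aligned with the jaws, with its white mark at (215,270) and the home pip at (273,222). That puts it at about 1.2 rad. In the scene view the lens is level over the plate, so I'm handing in.

```bash
python3 -c "
from bench import ctrl
print(ctrl.hand_in())"
```

```text
the job is handed in; nothing more can be done
None
```

I handed the job in with the lens level over the work plate and the gripper still holding the knob at about 1.2 rad (third stop), at 15.6 s of the 54 s allowed; the hand-in call returned no verdict.

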